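# Bring the cart wheel's valve to the pump position by its spokes

## Task

The wheel of the panel cart is in the bench stand and needs air: turn it, either way round, by pushing spoke after spoke with the fingertips, until the valve is at the very bottom of the rim and its stem points straight up at the hub, ready for the pump. Keep off the dirty tyre and the valve itself, do not shift or lift the stand, and leave the other things on the table where they are. Finish with the wheel standing still and the hand clear of it.

Things in the scene. Friction and masses are not known exactly. Their poses are not given: they have to be found in the camera images.
- wheel (a joint): Turn of the wheel on its axle, rad, endless. 0 or any whole turn = valve at the very bottom, stem straight up. Growing = clockwise seen from the robot: at 1.57 the valve is on the robot's left, at 3.14 at the top. It starts between 1.9 and 4.4 (valve in the upper part). Light drag, about 0.15 N m (2 to 3 N at a spoke's middle): it stays where it is left.
- hub (a point): Wheel centre, on the axle, 180 mm above the table; frame turns with the wheel. x = axle, level, away from the robot (within 0.25 rad of world x): the upright wheel faces the robot. z = the way the valve stem points; valve on -z. Grey moulded wheel: hub 54 mm across, 84 long; rim 112 to 130 mm from centre, 28 mm wide.
- spoke_mid (a point): Middle of one of the six spokes: 60 mm from the hub, 30 degrees from its +z towards -y. Same axes as hub. The others follow every 60 degrees; the valve is midway between two. Each spoke is 14 mm wide round the wheel; along the axle it reaches 27 mm either side of the wheel's mid-plane here, 15 mm at the rim.
- spokes: All six grey spokes together, turning with the wheel; origin and axes as hub. To be pushed on. The free space between two spokes is about 45 mm wide at 60 mm from the centre.
- valve_tip (a point): Inner end of the valve's black cap, 88 mm from the wheel's centre. The stem is a 9 mm brass tube with a 12 mm cap, standing 24 mm out of the rim's inside towards the hub. Same axes as hub (z = the way the stem points).
- tyre: Black rubber tyre round the rim, 334 mm outside diameter, 40 mm wide, 127 to 167 mm from the wheel's centre (its origin). Not to be touched.
- valve: The valve stem with its cap; origin at the wheel's centre. Not to be touched.
- stand: Loose bench stand, dark steel, 5 kg; origin on the table under the hub, x along the axle away from the robot. Foot frame 220 (x) by 302 mm (y), 24 high. Each side, 55 mm from the wheel's mid-plane: two 14 mm tubes in an upside-down V, from a 26 mm wide plate (9 mm above the axle to 35 below) to 125 mm either side at the foot. Axle end and 17 mm nut reach out 68 mm. Open under the hub.
- pump: Bystander: hand pump lying on the table, 29 mm thick, 240 mm long along its y.
- spanner: Bystander: steel spanner lying on the table, along its x.
- gesso_jar: Bystander: white jar, 72 mm across, 85 mm high, origin under its centre.
- tape_roll: Bystander: roll of paper tape lying flat, 100 mm across, 30 mm high, origin under its centre.

How it is judged:
By the outcome, as a careful person would: the job done as asked, in the order asked, and still so for the second after the job is handed in, with the robot touching nothing.
It also fails if it takes over 61 s, if anything falls off the work surface, if the arm or the gripper's body presses on something with over 40 N, if the wrist force passes 120 N, or if a joint passes its speed limit or range.

## Robot

A 7-joint arm with a two-finger parallel gripper is mounted at the origin on the work surface. World frame = base frame: x ahead of the robot, y to its left, z up, the work surface at z = 0. Lengths are in mm, angles in rad, forces in N, time in s.
With the tool pointing down it reaches from about 400 to 875 mm from the base axis. Payload 4.4 kg.
Tool frame: the origin (TCP) lies midway between the tips of the shut fingers; the grasp point (between the pads) lies 19 mm behind it; z points along the fingers, y is the line along which they close (so a half turn about z gives the same grasp; the last joint's range is limited). The gripper opens to 85 mm and grips with 20 to 120 N. Pads are 22 mm wide; open, the fingers measure 114 mm over their backs; the gripper's body (76 mm by 85 mm) begins 54 mm behind the grasp point. The pads swing forward as they close: fully open they stand 13 mm farther back than shut.
Start: joints at [1.174, 0.628, 0.038, 1.517, -0.027, 0.996, -0.02], TCP at [211.148, -614.764, 231.313] pointing down, gripper open.
Joint ranges: [-3.06, 3.06], [-0.37, 2.12], [-1.25, 1.32], [0.18, 2.47], [-1.1, 4.24], [0.23, 1.98], [-2.94, 2.94]. Speed limits (rad/s): [2.57, 2.57, 3.14, 3.14, 3.14, 3.14, 3.14].

## Interface

Orientations are given as [roll, pitch, yaw] about the fixed x, y, z axes, in that order (R = Rz(yaw) Ry(pitch) Rx(roll)).
In Python, from cell import telemetry, eyes, ctrl, finder gives the robot as it stands.
- The arm moves only by the tool move_arm, never from a script. Its argument "steps" is a list of rows, each a list of 7 numbers: the turn, a rotation vector about the world's x, y, z in degrees, then the shift along the world's x, y, z in m, then the finger opening in m, from 0 to 0.0854. A call has 1 to 5 rows; each row shifts and turns the commanded pose from where the row before left it; what a row does not reach is not made up. A row lasts 1/10 s, in which the tool goes at most 50 mm and 8.59 degrees, less where a joint would pass 70% of its speed; a pose out of reach is approached as far as the arm can. A call with a gripper value outside its range is refused whole. The fingers move at their own pace and stop on an object; the grip force is fixed at half the most. Time passes only in rows, so rows that do not move let the fingers close. It gives the time, the measured TCP pose, the force, the opening and the grip force at its end, in the units of the state.
- telemetry.read_state(): the state, without advancing time (a new reading comes with each control period).
- eyes.get_image(name): name is "scene" or "top"; returns (picture, depth): 480x640x3 uint8, blue, green, red; 480x640 float32, mm along the optical axis (not along the pixel's ray), 0 where there is no reading.
- eyes.calibration(name): a dict with "fx", "fy", "cx", "cy" (pixels), "position" and "attitude" of the camera in the world. Camera axes: x right, y down, z forward; pixel columns grow to the right and rows downward; lengths in mm; the calibration is good to about 2 mm. A picture is of the moment at which its call begins. calibration takes no time and is no camera call.
- ctrl.finish_job(): hands the job in; it is judged then, once.
Trained networks look in the newest picture that a camera, given by its name, has taken for a name from the list of things; names that differ only in an ending like _2 or _b are one class to them, and where a whole thing is asked for, a point or a joint stands for the part that bears it (a point fixed in the world has none). Each returns a list of dicts, best first, with "confidence" (0 to 1); they miss things now and then, are a little off and sometimes report something else, mostly with a low value. They report only what shows in the picture. A call takes as long as a camera call.
- finder.boxes_of(camera, name): "location" ([x, y, z] in mm, in the coordinates of the camera as it stood for that picture, good to about 4 mm: the middle of the surface that is visible of it).
- finder.cut_out(camera, name): "mask" (480x640 bool, what is visible of it).
- finder.pinpoint(camera, name): "location" ([x, y, z] in mm, in the coordinates of the camera as it stood for that picture, good to about 4 mm: a listed point, or the origin of a listed thing).
The state is a dict: "clock": time; "qpos": joint angles; "qd": joint speeds; "tau": joint torques, N m; "eef_pos": TCP position; "tool_rot": TCP orientation; "force": force on the tool from outside, world axes, zero at the start; "torque": the same for the moment, N m; "width": finger opening in mm; "gripper_force": force on a finger pad.
Only numpy, scipy, OpenCV 4.12 (cv2) and the standard library are available. Lean on these libraries where they do the work, as an engineer would, in place of code of your own. Each camera call takes 0.05 s, during which the arm holds its last target. There are 200 camera calls.

## Working session

There is one attempt and no reset: what is moved stays moved. The work goes in short steps, Python scripts to look and compute and a tool call to move; the robot and the scene stay as the last step left them, time stands still between calls to the robot, and variables do not carry over. Pictures are saved under pics/ and viewed, at most 10 in all, crops included, and the job is handed in when it is done.

Besides the shell and the picture viewer there is one more tool, called after "Request:" in YAML: its name, and indented under it one key for each argument. move_arm: Moves the arm, as the interface text tells. Its arguments: {"type":"object","properties":{"steps":{"type":"array"}},"required":["steps"]}

```bash
mkdir -p pics; cat > h.py <<'E'
import numpy as np, cv2
from scipy.spatial.transform import Rotation as R
from cell import telemetry, eyes, ctrl, finder
def cam(n):
    c=eyes.calibration(n); a=np.array(c["attitude"],float)
    M=a if a.shape==(3,3) else R.from_euler('xyz',a).as_matrix()
    return c,M,np.array(c["position"],float)
def w(n,p):
    c,M,t=cam(n); return M@np.array(p)+t
def find(n,name):
    return [(np.round(w(n,d["location"]),1).tolist(),round(d["confidence"],2)) for d in finder.pinpoint(n,name)[:2]]
E
python3 - <<'E'
from h import *
for n in("scene","top"):
    im,d=eyes.get_image(n); cv2.imwrite(f"pics/{n}0.png",im); print(eyes.calibration(n))
    for k in("hub","valve_tip","stand","spoke_mid","gesso_jar","tape_roll","pump","spanner"): print(n,k,find(n,k))
s=telemetry.read_state(); print(s["clock"],s["eef_pos"],s["tool_rot"])
E
```

```text
{'fx': 449.89344050558066, 'fy': 449.89344050558066, 'cx': 313.91853404872825, 'cy': 241.01530266274506, 'position': array([1280.80999844,  -95.31884806,  715.18661206]), 'attitude': array([-2.29014742,  0.01816907,  1.53595057])}
scene hub [([625.0, -115.7, 179.9], 0.67)]
scene valve_tip [([621.0, -58.2, 246.1], 0.85)]
scene stand [([625.3, -114.6, 0.9], 0.91)]
scene spoke_mid [([622.6, -129.4, 118.4], 0.7)]
scene gesso_jar [([577.2, 154.4, 1.6], 0.93)]
scene tape_roll [([633.5, -370.0, -2.0], 0.88)]
scene pump [([799.6, -124.8, 0.0], 0.91), ([576.4, 153.5, -0.4], 0.16)]
scene spanner [([471.0, -163.9, -0.2], 0.61)]
{'fx': 563.2370662464791, 'fy': 563.2370662464791, 'cx': 315.17603467581546, 'cy': 241.7516749797316, 'position': array([ 421.00037029, -101.05168483, 1147.63064177]), 'attitude': array([-2.91489392, -0.00493291, -1.46135107])}
top hub [([621.5, -119.9, 182.0], 0.8)]
top valve_tip [([621.4, -62.1, 249.2], 0.94), ([620.5, -118.0, -0.5], 0.45)]
top stand [([622.2, -117.8, 0.2], 0.85)]
top spoke_mid [([623.4, -131.0, 124.1], 0.82)]
top gesso_jar [([574.3, 153.1, 1.9], 0.81), ([627.1, -118.5, 175.5], 0.2)]
top tape_roll [([618.1, -61.8, 250.8], 0.3)]
top pump [([800.2, -125.5, -0.2], 0.96), ([641.8, -369.6, -1.4], 0.7)]
top spanner [([475.1, -169.2, -0.7], 0.79)]
0.9 [ 211.15959158 -614.76346094  231.3342517 ] [ 3.14154298e+00 -4.38307037e-05  3.30804561e-01]
```

View pics/scene0.png

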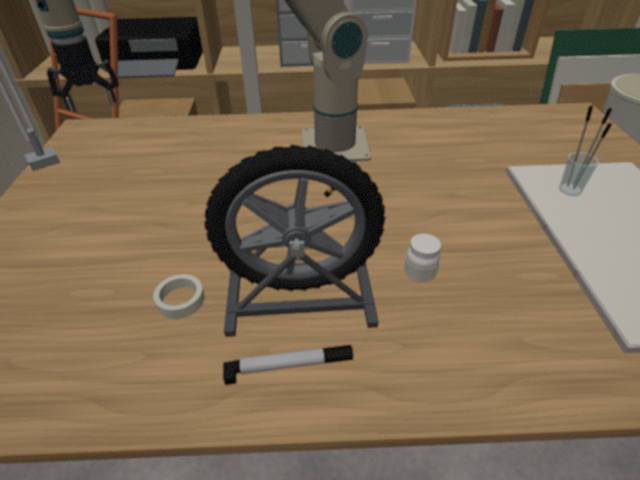

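View pics/top0.png

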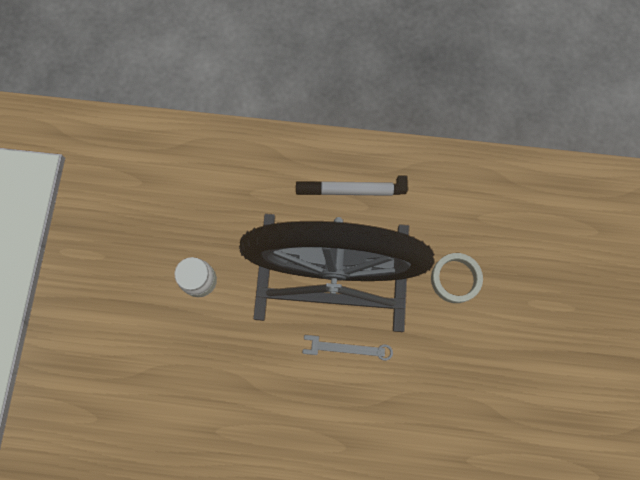

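The scene view shows the wheel centred near (296,228). The top view shows it edge-on near (336,250), with the spanner in front and the tape roll and jar on either side. The valve is up and to the robot's left at about 2.43 rad, so the short way is -2.43, with the tops of the spokes going left. Next I'll get the wheel's yaw.

```bash
python3 - <<'E'
from h import *
for n in("scene","top"):
    im,d=eyes.get_image(n); c,M,t=cam(n)
    ms=finder.cut_out(n,"tyre"); m=ms[0]["mask"]&(d>0); v,u=np.nonzero(m); z=d[v,u]
    P=np.c_[(u-c["cx"])/c["fx"]*z,(v-c["cy"])/c["fy"]*z,z]@M.T+t
    P=P[np.hypot(P[:,1]+118,P[:,2]-180)<175]
    P=P[(np.abs(P[:,0]-623)<70)]
    # radial ring: outer tread
    r=np.hypot(P[:,1]+118,P[:,2]-180); Q=P[r>155]
    k=np.polyfit(Q[:,1]+118,Q[:,0],1); print(n,ms[0]["confidence"],len(Q),k,P.min(0),P.max(0))
E
```

```text
scene 0.73 3140 [-2.50759784e-02  6.34566305e+02] [ 612.19613102 -286.09848755   13.50404867] [682.31095873  50.31041903 347.6193321 ]
top 0.83 4504 [-2.19628486e-02  6.20885912e+02] [ 594.94492342 -285.96777504   34.65081534] [646.03997236  48.0315855  352.91394032]
```

Request:
move_arm:
  steps:
    - [0, 0, -4, 0.02, 0.045, 0.01, 0]
    - [0, 0, -4, 0.02, 0.045, 0.01, 0]
    - [0, 0, -4, 0.02, 0.045, 0.01, 0]
    - [0, 0, -4, 0.02, 0.045, 0.01, 0]
    - [0, 0, -3, 0.02, 0.045, 0.01, 0]

```text
clock: 1.6
eef_pos: [311.3, -389.1, 281.6]
tool_rot: [3.141, -0.001, -0.004]
force: [1.4, -0.3, 0.4]
width: 12.1
gripper_force: 0.0
```

Request:
move_arm:
  steps:
    - [0, -4, 0, 0.01, 0.045, 0.015, 0]
    - [0, -4, 0, 0.01, 0.045, 0.015, 0]
    - [0, -4, 0, 0.01, 0.045, 0.015, 0]
    - [0, -4, 0, 0.01, 0.045, 0.015, 0]
    - [0, -4, 0, 0.01, 0.045, 0.015, 0]

```text
clock: 2.1
eef_pos: [360.8, -164.1, 357.0]
tool_rot: [3.142, -0.353, -0.001]
force: [0.4, 0.2, 1.0]
width: 0.1
gripper_force: 0.0
```

Request:
move_arm:
  steps:
    - [0, -5, 0, 0.015, 0.01, 0, 0]
    - [0, -5, 0, 0.015, 0.01, 0, 0]
    - [0, -5, 0, 0.015, 0.005, 0, 0]
    - [0, -5, 0, 0.015, 0, 0, 0]
    - [0, -5, 0, 0.015, 0, 0, 0]

```text
clock: 2.6
eef_pos: [417.7, -139.9, 360.9]
tool_rot: [3.139, -0.687, 0.005]
force: [0.2, 0.5, 1.2]
width: 0.2
gripper_force: 0.0
```

```bash
python3 - <<'E'
from h import *
s=telemetry.read_state(); print(s["clock"],np.round(s["qpos"],2),s["eef_pos"],s["tool_rot"])
E
```

```text
2.6 [ 0.25 -0.08  0.23  2.4  -0.99  0.34 -0.2 ] [ 417.74619306 -139.88847746  360.9405737 ] [ 3.1393574  -0.68681799  0.00467467]
```

Request:
move_arm:
  steps:
    - [0, 0, 0, 0.025, 0, -0.015, 0]
    - [0, 0, 0, 0.025, 0, -0.015, 0]
    - [0, 0, 0, 0.025, 0, -0.015, 0]
    - [0, -2, 0, 0.025, 0, -0.015, 0]
    - [0, -3, 0, 0.01, 0, -0.015, 0]

```text
clock: 3.1
eef_pos: [469.1, -141.2, 342.5]
tool_rot: [3.118, -0.677, 0.032]
force: [-0.6, -0.3, -0.0]
width: -0.2
gripper_force: 0.0
```

```bash
python3 - <<'E'
from h import *
s=telemetry.read_state(); print(s["clock"],np.round(s["qpos"],2),s["eef_pos"],s["tool_rot"])
E
```

```text
3.1 [ 0.79  0.05 -0.4   2.34 -1.1   0.25 -0.14] [ 469.13049135 -141.19033451  342.49212464] [ 3.11761189 -0.67653984  0.03165648]
```

```bash
cat > kin.py <<'E'
from h import *
from scipy.optimize import least_squares
import itertools
def fk(q,p,sg):
    h,a,b,L=p
    T=np.eye(3);x=np.zeros(3)
    r=lambda ax,i:R.from_euler(ax,sg[i]*q[i]).as_matrix()
    T=T@r('z',0);x=x+T@[0,0,h];T=T@r('y',1);T=T@r('z',2);x=x+T@[0,0,a];T=T@r('y',3);T=T@r('z',4);x=x+T@[0,0,b];T=T@r('y',5);T=T@r('z',6);x=x+T@[0,0,L]
    return x,T
E
python3 - <<'E'
from kin import *
D=[([1.174,.628,.038,1.517,-.027,.996,-.02],[211.15,-614.76,231.3],[3.1415,0,.3308]),
([.25,-.08,.23,2.4,-.99,.34,-.2],[417.7,-139.9,360.9],[3.139,-.687,.005]),
([.79,.05,-.4,2.34,-1.1,.25,-.14],[469.1,-141.2,342.5],[3.118,-.677,.032])]
for sg in itertools.product([1,-1],repeat=4):
    S=[sg[0],1,sg[1],1,sg[2],1,sg[3]]
    f=lambda p:np.concatenate([fk(q,p,S)[0]-x for q,x,_ in D])
    o=least_squares(f,[300,420,400,300])
    # orientation consistency: const tool offset
    E=[fk(q,o.x,S)[1].T@R.from_euler('xyz',e).as_matrix() for q,_,e in D]
    print(S,round(o.cost),o.x.round(), [np.round(R.from_matrix(E[0].T@e).magnitude(),3) for e in E[1:]])
    if o.cost<3000: print(R.from_matrix(E[0]).as_euler('xyz'))
s=telemetry.read_state();print(s["qpos"].tolist() if hasattr(s["qpos"],"tolist") else s["qpos"])
E
```

```text
[1, 1, 1, 1, 1, 1, 1] 95311 [1292. -358. -347. 1025.] [np.float64(0.643), np.float64(0.615)]
[1, 1, 1, 1, 1, 1, -1] 95311 [1292. -358. -347. 1025.] [np.float64(0.283), np.float64(0.375)]
[1, 1, 1, 1, -1, 1, 1] 257556 [ 1601. -1139.   317.    22.] [np.float64(1.339), np.float64(1.567)]
[1, 1, 1, 1, -1, 1, -1] 257556 [ 1601. -1139.   317.    22.] [np.float64(1.672), np.float64(1.798)]
[1, 1, -1, 1, 1, 1, 1] 168217 [1217. -394. -349.  892.] [np.float64(0.41), np.float64(1.391)]
[1, 1, -1, 1, 1, 1, -1] 168217 [1217. -394. -349.  892.] [np.float64(0.245), np.float64(1.178)]
[1, 1, -1, 1, -1, 1, 1] 290306 [ 1460. -1153.   331.  -171.] [np.float64(1.612), np.float64(1.19)]
[1, 1, -1, 1, -1, 1, -1] 290306 [ 1460. -1153.   331.  -171.] [np.float64(1.964), np.float64(1.348)]
[-1, 1, 1, 1, 1, 1, 1] 94001 [239. 406. 513. -32.] [np.float64(2.608), np.float64(1.82)]
[-1, 1, 1, 1, 1, 1, -1] 94001 [239. 406. 513. -32.] [np.float64(2.253), np.float64(1.625)]
[-1, 1, 1, 1, -1, 1, 1] 83944 [175. 609. 331. 253.] [np.float64(0.733), np.float64(0.687)]
[-1, 1, 1, 1, -1, 1, -1] 83944 [175. 609. 331. 253.] [np.float64(0.421), np.float64(0.855)]
[-1, 1, -1, 1, 1, 1, 1] 12678 [416. 367. 541. 112.] [np.float64(2.29), np.float64(2.39)]
[-1, 1, -1, 1, 1, 1, -1] 12678 [416. 367. 541. 112.] [np.float64(1.948), np.float64(2.157)]
[-1, 1, -1, 1, -1, 1, 1] 847 [348. 521. 414. 299.] [np.float64(0.371), np.float64(0.237)]
[ 9.96786759e-04 -3.76474153e-04  1.61138093e+00]
[-1, 1, -1, 1, -1, 1, -1] 847 [348. 521. 414. 299.] [np.float64(0.011), np.float64(0.004)]
[ 9.96786759e-04 -3.76474153e-04  1.57138093e+00]
[0.7904239283874739, 0.053833112179092646, -0.39587745410775244, 2.3386580413525713, -1.0960855377600902, 0.25111182334454424, -0.13644469627487926]
```

```bash
cat >> kin.py <<'E'
P=[348,521,414,299];SG=[-1,1,-1,1,-1,1,-1]
lo=np.array([-3.06,-.37,-1.25,.18,-1.1,.23,-2.94])+.06;hi=np.array([3.06,2.12,1.32,2.47,4.24,1.98,2.94])-.06
C=R.from_euler('z',np.pi/2).as_matrix()
def F(q):
    x,T=fk(q,P,SG); return x,T@C
def ik(x,d,q0,wq=.02,Rt=None):
    def f(q):
        X,T=F(q); return np.concatenate([(X-x)/100,(T[:,2]-d)*5 if Rt is None else R.from_matrix(T.T@Rt).as_rotvec()*5,(q-q0)*wq])
    o=least_squares(f,np.clip(q0,lo+1e-3,hi-1e-3),bounds=(lo,hi)); X,T=F(o.x)
    return o.x,np.linalg.norm(X-x),np.linalg.norm(T[:,2]-d)
E
python3 - <<'E'
from kin import *
rng=np.random.default_rng(0); cur=np.array(telemetry.read_state()["qpos"])
for tilt in(50,65):
  for az in(-40,0,40):
    t,a=np.radians([tilt,az]); d=np.array([np.sin(t)*np.cos(a),np.sin(t)*np.sin(a),-np.cos(t)])
    S=[]
    for x in([605,-118,250],[605,-43,205]):
      res=[]
      for _ in range(12):
        q,e,g=ik(np.array(x),d,rng.uniform(lo,hi),.005)
        if e<8 and g<.06: res.append(q)
      res.sort(key=lambda q:np.abs(q-cur)[:6].sum())
      for q in res[:3]: print(tilt,az,x,q.round(2))
E
```

```text
50 -40 [605, -118, 250] [ 0.2   0.5  -0.35  2.18  1.9   0.76 -2.36]
50 -40 [605, -118, 250] [ 0.36  0.54 -0.55  2.18  1.9   0.86  0.15]
50 -40 [605, -118, 250] [ 0.38  0.55 -0.58  2.18  1.9   0.87 -2.4 ]
50 -40 [605, -43, 205] [ 0.02  0.61 -0.33  2.17  1.86  0.88  0.88]
50 -40 [605, -43, 205] [ 0.17  0.66 -0.55  2.17  1.87  1.    2.72]
50 -40 [605, -43, 205] [-0.12  0.59 -0.16  2.17  1.86  0.78  1.97]
50 0 [605, -118, 250] [ 0.72  0.49 -0.52  2.27  3.22  0.41  1.81]
50 0 [605, -118, 250] [ 0.55  0.46 -0.31  2.27  3.43  0.42 -1.46]
50 0 [605, -118, 250] [ 1.09  0.72 -1.09  2.27  2.52  0.52  1.21]
50 0 [605, -43, 205] [ 0.65  0.65 -0.7   2.33  2.78  0.64  2.29]
50 0 [605, -43, 205] [ 0.81  0.76 -0.94  2.33  2.6   0.73  1.2 ]
50 0 [605, -43, 205] [ 0.33  0.55 -0.27  2.33  3.11  0.59 -2.08]
50 40 [605, -118, 250] [ 1.04  0.66 -0.67  2.   -1.04  0.49  2.83]
50 40 [605, -118, 250] [ 1.05  0.67 -0.7   2.   -1.02  0.48  1.25]
50 40 [605, -118, 250] [ 1.14  0.73 -0.84  2.   -0.85  0.4   1.24]
65 -40 [605, -118, 250] [ 0.11  0.63 -0.32  2.28  2.16  1.13 -2.13]
65 -40 [605, -118, 250] [ 0.02  0.61 -0.21  2.28  2.17  1.07 -0.38]
65 -40 [605, -118, 250] [ 0.41  0.74 -0.73  2.28  2.16  1.35  0.2 ]
65 -40 [605, -43, 205] [-0.02  0.76 -0.39  2.24  2.05  1.28 -2.83]
65 -40 [605, -43, 205] [-0.02  0.76 -0.39  2.24  2.05  1.28  0.15]
65 -40 [605, -43, 205] [-0.06  0.75 -0.34  2.24  2.05  1.24 -0.24]
65 0 [605, -118, 250] [ 0.84  0.68 -0.66  2.39  3.26  0.88 -2.16]
65 0 [605, -118, 250] [ 0.61  0.6  -0.34  2.39  3.4   0.92 -2.12]
65 0 [605, -118, 250] [ 0.94  0.73 -0.79  2.39  3.18  0.87  2.  ]
65 40 [605, -118, 250] [ 1.35  1.01 -1.07  2.05 -1.04  0.31 -1.2 ]
65 40 [605, -118, 250] [ 1.35  1.01 -1.07  2.05 -1.04  0.31  2.35]
65 40 [605, -118, 250] [ 1.35  1.01 -1.07  2.05 -1.04  0.31  0.62]
65 40 [605, -43, 205] [-0.27  1.16  1.12  2.15  4.18  1.92  0.33]
65 40 [605, -43, 205] [-0.27  1.16  1.12  2.15  4.18  1.92 -2.76]
```

```bash
cat > sim.py <<'E'
from kin import *
def run(q,segs,p=True):
    x,T=F(q)
    for rv,dx,n in segs:
        for i in range(n):
            x=x+np.array(dx)*1000; T=R.from_rotvec(rv,degrees=True).as_matrix()@T
            q,e,g=ik(x,T[:,2],q,.02,T)
        if p: print(q.round(2),'err',round(e,1),round(g,3),'tcp',x.round(),'dir',T[:,2].round(2))
    return q
E
python3 - <<'E'
from sim import *
q=np.array(telemetry.read_state()["qpos"]); print(F(q)[0])
for az in(-60,-90):
  a=np.radians(az); s=np.array([np.sin(a),-np.cos(a),0])
  print(az)
  run(q,[([0,8,0],[-.012,0,.008],5),(7*s,[.01,0,0],5),(7*s,[.005,0,-.005],3),([0,0,7],[.003,0,-.005],(-25-az)//7),([0,0,0],[.01,.01,-.01],6)])
E
```

```text
[ 470.78823378 -124.36868282  333.23569845]
-60
[ 0.59  0.14 -0.34  1.92  0.06  1.11 -1.32] err 0.0 0.0 tcp [ 411. -124.  373.] dir [-0.02 -0.   -1.  ]
[ 0.31  0.1  -0.41  2.11  0.83  0.86 -2.18] err 0.0 0.0 tcp [ 461. -124.  373.] dir [ 0.27 -0.5  -0.82]
[ 0.1   0.24 -0.41  2.26  1.38  1.07 -2.85] err 0.0 0.0 tcp [ 476. -124.  358.] dir [ 0.39 -0.72 -0.56]
[ 0.72  0.17 -0.75  2.41  2.12  0.55 -2.88] err 28.9 0.033 tcp [ 491. -124.  333.] dir [ 0.74 -0.37 -0.56]
[ 0.69  0.64 -1.1   2.41  2.11  1.18 -2.88] err 2.4 0.002 tcp [551. -64. 273.] dir [ 0.74 -0.37 -0.56]
-90
[ 0.59  0.14 -0.34  1.92  0.06  1.11 -1.32] err 0.0 0.0 tcp [ 411. -124.  373.] dir [-0.02 -0.   -1.  ]
[ 0.2   0.26 -0.36  1.93  0.75  1.22 -2.07] err 0.0 0.0 tcp [ 461. -124.  373.] dir [-0.02 -0.58 -0.82]
[-0.02  0.43 -0.31  1.96  1.04  1.43 -2.42] err 0.0 0.0 tcp [ 476. -124.  358.] dir [-0.02 -0.83 -0.56]
[ 0.3   0.22 -0.33  2.41  2.21  0.6  -2.52] err 27.6 0.03 tcp [ 503. -124.  313.] dir [ 0.73 -0.4  -0.56]
[ 0.15  0.48 -0.39  2.39  2.23  0.9  -2.69] err 0.0 0.0 tcp [563. -64. 253.] dir [ 0.73 -0.4  -0.56]
```

```bash
python3 - <<'E'
from sim import *
q=np.array(telemetry.read_state()["qpos"])
for y in(5,-5):
  print(y)
  run(q,[([0,8,0],[-.005,0,.008],5),([-7,0,y],[.01,0,0],5),([-5,0,y],[.012,0,-.005],5),([0,0,8],[.004,-.00,-.005],5),([0,0,5],[0.004,0,-.01],5),([0,0,0],[.01,0.005,-.005],5)])
E
```

```text
5
[ 0.51  0.2  -0.29  1.85  0.07  1.12 -1.35] err 0.0 0.0 tcp [ 446. -124.  373.] dir [-0.02 -0.   -1.  ]
[ 0.17  0.25 -0.32  1.94  0.8   1.09 -1.68] err 0.0 0.0 tcp [ 496. -124.  373.] dir [ 0.11 -0.57 -0.82]
[ 0.    0.39 -0.29  2.11  1.45  1.1  -1.9 ] err 0.0 0.0 tcp [ 556. -124.  348.] dir [ 0.41 -0.75 -0.52]
[ 0.4   0.31 -0.37  2.37  2.55  0.64 -2.25] err 0.0 0.0 tcp [ 576. -124.  323.] dir [ 0.79 -0.31 -0.52]
[ 0.87  0.52 -0.61  2.34  3.43  0.59 -2.45] err 0.0 0.0 tcp [ 596. -124.  273.] dir [ 0.85  0.05 -0.52]
[ 0.7   0.61 -0.54  2.26  3.3   0.62 -2.38] err 0.0 0.0 tcp [646. -99. 248.] dir [ 0.85  0.05 -0.52]
-5
[ 0.51  0.2  -0.29  1.85  0.07  1.12 -1.35] err 0.0 0.0 tcp [ 446. -124.  373.] dir [-0.02 -0.   -1.  ]
[ 0.07  0.37 -0.19  1.75  0.64  1.34 -2.37] err 0.0 0.0 tcp [ 496. -124.  373.] dir [-0.15 -0.55 -0.82]
[-0.13  0.73 -0.01  1.43  0.73  1.72 -2.83] err 0.0 0.0 tcp [ 556. -124.  348.] dir [-0.44 -0.72 -0.54]
[-0.16  0.56 -0.09  1.86  1.16  1.25 -2.77] err 0.0 0.0 tcp [ 576. -124.  323.] dir [ 0.13 -0.83 -0.54]
[-0.84  0.73  0.92  2.11  1.39  0.35 -2.88] err 0.1 0.0 tcp [ 596. -124.  273.] dir [ 0.47 -0.7  -0.54]
[-0.77  0.8   0.8   1.98  1.25  0.41 -2.78] err 0.0 0.0 tcp [646. -99. 248.] dir [ 0.47 -0.7  -0.54]
```

Request:
move_arm:
  steps:
    - [0, 8, 0, -0.005, 0, 0.008, 0]
    - [0, 8, 0, -0.005, 0, 0.008, 0]
    - [0, 8, 0, -0.005, 0, 0.008, 0]
    - [0, 8, 0, -0.005, 0, 0.008, 0]
    - [0, 8, 0, -0.005, 0, 0.008, 0]

```text
clock: 3.6
eef_pos: [460.9, -121.4, 369.9]
tool_rot: [-3.09, -0.263, 0.033]
force: [0.8, 1.6, -0.5]
width: 0.3
gripper_force: 0.0
```

Request:
move_arm:
  steps:
    - [-7, 0, 4, 0.01, 0, 0, 0]
    - [-7, 0, 4, 0.01, 0, 0, 0]
    - [-7, 0, 4, 0.01, 0, 0, 0]
    - [-7, 0, 4, 0.01, 0, 0, 0]
    - [-7, 0, 4, 0.01, 0, 0, 0]

```text
clock: 4.1
eef_pos: [513.6, -119.9, 370.3]
tool_rot: [2.595, -0.101, 0.513]
force: [-0.5, -0.6, -1.7]
width: -0.1
gripper_force: 0.0
```

Request:
move_arm:
  steps:
    - [-5, 0, 5, 0.01, 0, -0.005, 0]
    - [-5, 0, 5, 0.01, 0, -0.005, 0]
    - [-5, 0, 5, 0.01, 0, -0.005, 0]
    - [-5, 0, 5, 0.01, 0, -0.005, 0]
    - [-5, 0, 5, 0.01, 0, -0.005, 0]

```text
clock: 4.6
eef_pos: [563.2, -119.5, 344.5]
tool_rot: [2.274, 0.19, 0.942]
force: [0.6, -1.4, -0.4]
width: 0.2
gripper_force: 0.0
```

```bash
cat > st.py <<'E'
from sim import *
s=telemetry.read_state(); print(s["clock"],np.round(s["qpos"],2),np.round(s["eef_pos"]),np.round(s["tool_rot"],2))
T=R.from_euler('xyz',s["tool_rot"]).as_matrix();print('dir',T[:,2].round(2),'yax',T[:,1].round(2))
E
python3 st.py; python3 - <<'E'
from sim import *
q=np.array(telemetry.read_state()["qpos"])
run(q,[([0,0,8],[.004,-.00,-.005],5),([0,0,5],[0.002,0,-.01],5),([0,0,0],[.01,0.005,-.005],5)])
E
```

```text
4.6 [-0.03  0.28 -0.3   2.23  1.48  0.83 -2.03] [ 563. -120.  345.] [2.27 0.19 0.94]
dir [ 0.54 -0.55 -0.64] yax [ 0.61 -0.26  0.75]
[ 0.59  0.28 -0.56  2.39  2.8   0.39 -2.49] err 0.0 0.0 tcp [557. -57. 303.] dir [ 0.77 -0.07 -0.64]
[ 1.06  0.59 -0.9   2.32  3.54  0.29 -2.56] err 0.0 0.0 tcp [567. -57. 253.] dir [ 0.73  0.26 -0.64]
[ 0.84  0.65 -0.76  2.24  3.44  0.34 -2.51] err 0.0 0.0 tcp [617. -32. 228.] dir [ 0.73  0.26 -0.64]
```

Request:
move_arm:
  steps:
    - [0, 0, 6, -0.004, -0.004, -0.015, 0]
    - [0, 0, 6, -0.004, -0.004, -0.015, 0]
    - [0, 0, 6, -0.004, -0.004, -0.015, 0]
    - [0, 0, 6, -0.004, -0.004, -0.015, 0]
    - [0, 0, 6, -0.004, -0.004, -0.015, 0]

```text
clock: 5.1
eef_pos: [550.6, -137.7, 280.8]
tool_rot: [2.294, 0.205, 1.348]
force: [0.2, 0.3, -1.3]
width: 0.1
gripper_force: 0.0
```

Request:
move_arm:
  steps:
    - [-1, -4, 0, 0.004, 0, -0.006, 0]
    - [-1, -4, 0, 0.004, 0, -0.006, 0]
    - [-1, -4, 0, 0.004, 0, -0.006, 0]
    - [0, 0, 0, 0, 0, 0, 0]
    - [0, 0, 0, 0, 0, 0, 0]

```text
clock: 5.6
eef_pos: [590.5, -129.4, 264.6]
tool_rot: [2.189, 0.222, 1.343]
force: [-0.1, 0.3, 0.7]
width: 0.1
gripper_force: 0.0
```

```bash
python3 st.py
```

```text
5.6 [ 0.77  0.76 -1.24  2.47  2.17  1.28 -2.06] [ 591. -129.  265.] [2.19 0.22 1.34]
dir [ 0.77 -0.31 -0.57] yax [0.61 0.04 0.79]
```

Request:
move_arm:
  steps:
    - [0, 0, 0, 0.002, -0.006, -0.008, 0]
    - [0, 0, 0, 0.006, -0.006, -0.008, 0]
    - [0, 0, 0, 0.008, 0, 0, 0]
    - [0, 0, 0, 0.006, 0, 0, 0]
    - [0, 0, 0, 0, 0, 0, 0]

```text
clock: 6.1
eef_pos: [614.6, -141.5, 252.8]
tool_rot: [2.182, 0.226, 1.341]
force: [0.3, -0.4, -0.2]
width: -0.2
gripper_force: 0.0
```

```bash
python3 st.py;  python3 - <<'E'
from h import *
im,d=eyes.get_image("scene"); cv2.imwrite("pics/s1.png",cv2.resize(im[80:340,150:450],None,fx=2.2,fy=2.2))
E
```

```text
6.1 [ 0.78  0.81 -1.21  2.42  2.22  1.28 -2.02] [ 615. -141.  253.] [2.18 0.23 1.34]
dir [ 0.77 -0.31 -0.56] yax [0.6  0.05 0.8 ]
```

View pics/s1.png

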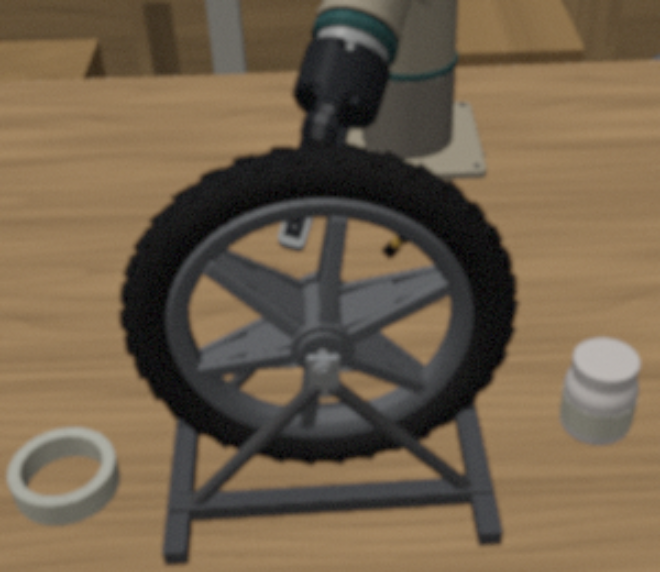

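Request:
move_arm:
  steps:
    - [0, 0, 0, 0, 0.011, 0, 0]
    - [0, 0, 0, 0, 0.013, 0.001, 0]
    - [0, 0, 0, 0, 0.013, -0.001, 0]
    - [0, 0, 0, 0, 0.0125, -0.0035, 0]
    - [0, 0, 0, 0, 0.0095, -0.004, 0]

```text
clock: 6.65
eef_pos: [613.0, -83.6, 243.9]
tool_rot: [2.184, 0.228, 1.34]
force: [0.7, -4.0, -0.1]
width: 0.2
gripper_force: 1.4
```

Request:
move_arm:
  steps:
    - [0, 0, 0, 0, 0.009, -0.0055, 0]
    - [0, 0, 0, 0, 0.008, -0.0065, 0]
    - [0, 0, 0, 0, 0.007, -0.0075, 0]
    - [0, 0, 0, 0, 0.005, -0.0075, 0]
    - [0, 0, 0, 0, 0, 0, 0]

```text
clock: 7.15
eef_pos: [613.0, -52.4, 215.0]
tool_rot: [2.188, 0.225, 1.345]
force: [0.0, 0.1, -0.4]
width: 0.0
gripper_force: 0.0
```

```bash
python3 st.py; cat > m.py <<'E'
from h import *
for n in("scene","top"):
    eyes.get_image(n); print(n,[find(n,k) for k in("hub","valve_tip","stand")])
E
python3 m.py
```

```text
7.15 [ 0.48  0.91 -1.16  2.44  2.14  1.51 -2.18] [613. -52. 215.] [2.19 0.22 1.35]
dir [ 0.77 -0.31 -0.56] yax [0.6  0.05 0.8 ]
scene [[([627.0, -120.8, 183.9], 0.87)], [([621.0, -30.3, 150.1], 0.58)], [([630.4, -115.2, -0.2], 0.84)]]
top [[([618.9, -120.2, 181.7], 0.73)], [([622.3, -33.9, 153.8], 0.78)], [([620.6, -115.7, 4.3], 0.89), ([473.5, -165.8, -1.2], 0.42)]]
```

Request:
move_arm:
  steps:
    - [0, 0, 0, -0.01, -0.001, 0.004, 0]
    - [0, 2, 0, -0.01, -0.002, 0.006, 0]
    - [0, 2, 0, -0.01, -0.002, 0.008, 0]
    - [0, 2, 0, -0.008, -0.003, 0.008, 0]
    - [0, 2, 0, -0.002, -0.003, 0.006, 0]

```text
clock: 8.05
eef_pos: [571.6, -65.0, 248.9]
tool_rot: [2.327, 0.257, 1.377]
force: [0.6, -0.5, -1.0]
width: 0.1
gripper_force: 0.0
```

```bash
python3 st.py
```

```text
8.05 [ 0.58  0.68 -1.2   2.42  1.91  1.22 -2.02] [572. -65. 249.] [2.33 0.26 1.38]
dir [ 0.68 -0.31 -0.66] yax [0.71 0.05 0.7 ]
```

Request:
move_arm:
  steps:
    - [0, 0, 0, 0, -0.02, 0.002, 0]
    - [0, 0, 0, 0, -0.02, 0.002, 0]
    - [0, 0, 0, 0, -0.02, 0.001, 0]
    - [0, 0, 0, 0, -0.01, 0, 0]
    - [0, 0, 0, 0, 0, 0, 0]

```text
clock: 8.55
eef_pos: [572.2, -136.8, 253.1]
tool_rot: [2.326, 0.256, 1.372]
force: [0.1, 0.4, 0.3]
width: 0.1
gripper_force: 0.0
```

Request:
move_arm:
  steps:
    - [0, -2, 0, 0.01, 0, 0, 0]
    - [0, -2, 0, 0.01, 0, 0, 0]
    - [0, -2, 0, 0.01, 0, 0, 0]
    - [0, -2, 0, 0.008, 0, 0, 0]
    - [0, 0, 0, 0, 0, 0, 0]

```text
clock: 9.05
eef_pos: [611.2, -133.3, 252.2]
tool_rot: [2.187, 0.224, 1.344]
force: [-0.4, 0.2, -0.4]
width: 0.3
gripper_force: 0.0
```

```bash
python3 st.py; python3 m.py
```

```text
9.05 [ 0.74  0.78 -1.17  2.43  2.22  1.26 -2.06] [ 611. -133.  252.] [2.19 0.22 1.34]
dir [ 0.77 -0.31 -0.56] yax [0.6  0.05 0.8 ]
scene [[([626.4, -118.1, 179.8], 0.64)], [([620.4, -32.2, 149.9], 0.84)], [([624.4, -111.9, 1.0], 0.88)]]
top [[([620.7, -116.7, 180.3], 0.95), ([620.9, -35.0, 158.4], 0.36)], [([620.2, -33.2, 158.6], 0.78)], [([621.9, -116.7, 2.9], 0.6)]]
```

Request:
move_arm:
  steps:
    - [0, 0, 0, 0, 0.0125, 0.001, 0]
    - [0, 0, 0, 0, 0.013, 0, 0]
    - [0, 0, 0, 0, 0.01, -0.002, 0]
    - [0, 0, 0, 0, 0.0095, -0.0035, 0]
    - [0, 0, 0, 0, 0.009, -0.005, 0]

```text
clock: 9.95
eef_pos: [611.0, -83.0, 244.3]
tool_rot: [2.184, 0.228, 1.337]
force: [0.5, -3.1, -0.2]
width: -0.2
gripper_force: 1.5
```

Request:
move_arm:
  steps:
    - [0, 0, 0, 0, 0.0085, -0.006, 0]
    - [0, 0, 0, 0, 0.0075, -0.007, 0]
    - [0, 0, 0, 0, 0.0055, -0.007, 0]
    - [0, 0, 0, 0, 0.0025, -0.004, 0]
    - [0, 0, 0, 0, 0.0015, -0.003, 0]

```text
clock: 10.45
eef_pos: [611.2, -54.9, 216.4]
tool_rot: [2.185, 0.225, 1.343]
force: [-0.6, -1.7, 3.0]
width: -0.1
gripper_force: 1.2
```

```bash
python3 st.py; python3 m.py
```

```text
10.45 [ 0.47  0.88 -1.12  2.45  2.15  1.48 -2.21] [611. -55. 216.] [2.19 0.23 1.34]
dir [ 0.77 -0.31 -0.56] yax [0.6  0.05 0.8 ]
scene [[([625.7, -121.4, 179.7], 0.84)], [([624.5, -89.4, 91.5], 0.81), ([799.3, -128.0, 1.5], 0.47)], [([626.2, -113.6, -1.1], 0.87)]]
top [[([623.1, -120.5, 181.7], 0.94)], [([623.2, -95.6, 96.3], 0.69), ([624.6, -165.1, 221.4], 0.58)], [([620.4, -117.5, 3.5], 0.77), ([621.7, -116.3, 180.7], 0.19)]]
```

Request:
move_arm:
  steps:
    - [0, 0, 0, 0, 0.002, -0.003, 0]
    - [0, 0, 0, 0, 0.0015, -0.003, 0]
    - [0, 0, 0, 0, 0.001, -0.003, 0]
    - [0, 0, 0, 0, 0.001, -0.003, 0]
    - [0, 0, 0, 0, 0, 0, 0]

```text
clock: 11.35
eef_pos: [611.0, -49.3, 203.9]
tool_rot: [2.187, 0.225, 1.343]
force: [0.3, 0.3, -0.6]
width: -0.3
gripper_force: 0.1
```

```bash
python3 st.py; python3 m.py; python3 - <<'E'
from h import *
im,d=eyes.get_image("scene"); cv2.imwrite("pics/s2.png",cv2.resize(im[130:310,190:400],None,fx=3,fy=3,interpolation=cv2.INTER_CUBIC))
E
```

```text
11.35 [ 0.44  0.91 -1.11  2.45  2.16  1.51 -2.23] [611. -49. 204.] [2.19 0.23 1.34]
dir [ 0.77 -0.31 -0.56] yax [0.6  0.05 0.8 ]
scene [[([626.7, -118.1, 180.4], 0.95)], [([623.3, -104.6, 90.4], 0.89), ([805.0, -124.9, -2.2], 0.33)], [([623.7, -115.8, -1.4], 0.61), ([636.4, -368.8, -3.2], 0.55)]]
top [[([623.1, -120.0, 184.1], 0.89)], [([623.0, -106.7, 97.3], 0.82)], [([622.3, -114.7, 2.5], 0.91)]]
```

View pics/s2.png

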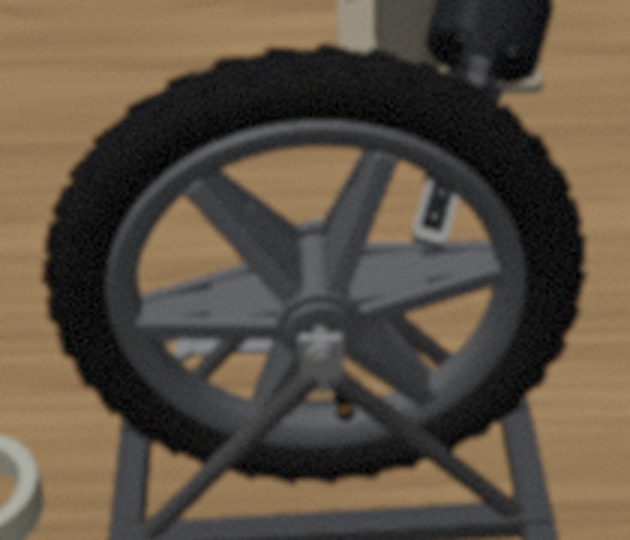

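Request:
move_arm:
  steps:
    - [0, 0, 0, 0, 0.001, -0.003, 0]
    - [0, 0, 0, 0, 0.0005, -0.0025, 0]
    - [0, 0, 0, 0, 0, -0.002, 0]
    - [0, 0, 0, 0, 0, -0.001, 0]
    - [0, 0, 0, 0, 0, 0, 0]

```text
clock: 12.3
eef_pos: [611.2, -48.4, 196.0]
tool_rot: [2.186, 0.226, 1.342]
force: [-0.2, -0.6, 1.5]
width: 0.1
gripper_force: 0.5
```

```bash
python3 st.py; cat > an.py <<'E'
from h import *
# angle estimate: camera-frame networks over hub, valve tip and the spoke seen; y averaged
for n in("scene","top"):
    eyes.get_image(n)
    for k in("valve_tip","spoke_mid"):
        for p,c in find(n,k)[:1]:
            y,z=p[1]+118.3,p[2]-180.5; print(n,k,p,c,"phi",round(np.degrees(np.arctan2(y,z)),1),"r",round(np.hypot(y,z)))
E
python3 an.py;python3 an.py
```

```text
12.3 [ 0.43  0.93 -1.1   2.45  2.17  1.53 -2.24] [611. -48. 196.] [2.19 0.23 1.34]
dir [ 0.77 -0.31 -0.56] yax [0.6  0.05 0.8 ]
scene valve_tip [624.2, -110.3, 89.8] 0.66 phi 175.0 r 91
scene spoke_mid [624.4, -149.4, 228.4] 0.61 phi -33.0 r 57
top valve_tip [621.4, -115.4, 94.0] 0.95 phi 178.1 r 87
top spoke_mid [623.9, -152.0, 232.7] 0.56 phi -32.8 r 62
scene valve_tip [627.0, -111.7, 86.5] 0.92 phi 176.0 r 94
scene spoke_mid [621.9, -151.2, 229.7] 0.68 phi -33.8 r 59
top valve_tip [622.9, -113.4, 94.5] 0.61 phi 176.7 r 86
top spoke_mid [625.9, -153.2, 232.9] 0.72 phi -33.7 r 63
```

Request:
move_arm:
  steps:
    - [0, 0, 0, 0, 0, -0.0015, 0]
    - [0, 0, 0, 0, 0, -0.0015, 0]
    - [0, 0, 0, 0, 0, -0.001, 0]
    - [0, 0, 0, 0, 0, -0.0005, 0]
    - [0, 0, 0, 0, 0, 0, 0]

```text
clock: 13.4
eef_pos: [611.2, -48.3, 191.7]
tool_rot: [2.185, 0.225, 1.342]
force: [-0.1, 1.3, 1.3]
width: 0.0
gripper_force: 0.7
```

```bash
python3 st.py; python3 an.py; python3 an.py; python3 - <<'E'
from h import *
im,d=eyes.get_image("scene"); c,M,t=cam("scene")
s=4;x0,y0=210,140
big=cv2.resize(im[y0:y0+150,x0:x0+170],None,fx=s,fy=s,interpolation=cv2.INTER_CUBIC)
def pr(p):
    q=M.T@(np.array(p)-t); return (int((c["fx"]*q[0]/q[2]+c["cx"]-x0+.5)*s),int((c["fy"]*q[1]/q[2]+c["cy"]-y0+.5)*s))
# front (far from camera hidden) : back face of spokes, x=+27 at r60, +15 at r112
for k in range(6):
    f=np.radians(30+60*k)
    for sgn in(-7,7):
        pts=[pr([623.5+dx,-118.3+r*np.sin(f)+sgn*np.cos(f),180.3+r*np.cos(f)-sgn*np.sin(f)]) for r,dx in((60,27),(112,15))]
        cv2.line(big,pts[0],pts[1],(0,0,255),1)
cv2.imwrite("pics/s3.png",big)
E
```

```text
13.4 [ 0.42  0.95 -1.09  2.45  2.18  1.54 -2.25] [611. -48. 192.] [2.19 0.23 1.34]
dir [ 0.77 -0.31 -0.56] yax [0.6  0.05 0.8 ]
scene valve_tip [622.4, -122.0, 87.5] 0.67 phi -177.7 r 93
scene spoke_mid [622.5, -144.9, 231.9] 0.75 phi -27.4 r 58
top valve_tip [624.7, -120.0, 96.3] 0.58 phi -178.8 r 84
top spoke_mid [625.2, -148.2, 235.4] 0.78 phi -28.6 r 63
scene valve_tip [622.9, -119.1, 87.8] 0.88 phi -179.5 r 93
scene spoke_mid [624.3, -145.6, 232.7] 0.92 phi -27.6 r 59
top valve_tip [623.3, -122.3, 97.3] 0.94 phi -177.2 r 83
top spoke_mid [622.9, -150.0, 232.9] 0.73 phi -31.2 r 61
```

View pics/s3.png

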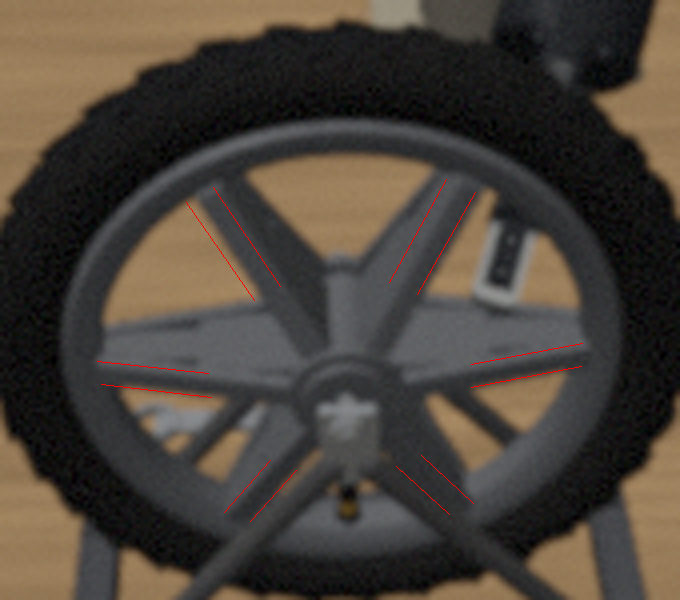

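```bash
cat > fit.py <<'E'
from h import *
from scipy.ndimage import map_coordinates
from scipy.optimize import minimize
im,d=eyes.get_image("scene"); c,M,t=cam("scene")
g=cv2.GaussianBlur(cv2.cvtColor(im,cv2.COLOR_BGR2GRAY).astype(float),(0,0),1)
r=np.linspace(50,108,30); dx=27-(r-60)*12/52
def pix(y0,z0,f,s):
    p=np.c_[623.5+dx,y0+r*np.sin(f)+s*np.cos(f)+.024*0,z0+r*np.cos(f)-s*np.sin(f)]
    q=(p-t)@M; return c["fy"]*q[:,1]/q[:,2]+c["cy"],c["fx"]*q[:,0]/q[:,2]+c["cx"]
def val(y0,z0,a):
    # the 14 mm end faces of the spokes are darker than both neighbours' sides
    tot=0
    for k in(0,1,4,5):
        f=np.radians(30+60*k+a)
        I=[map_coordinates(g,pix(y0,z0,f,s),order=1) for s in(-11,-4,4,11)]
        tot+=np.abs(I[0]-I[1]).mean()+np.abs(I[3]-I[2]).mean()
    return tot
L=[(val(y,z,a),y,z,a) for y in np.arange(-122,-108,1) for z in np.arange(174,190,1.) for a in np.arange(-7,7.1,.5)]
L.sort(reverse=True); [print(np.round(l,1)) for l in L[:6]]
E
python3 fit.py
```

```text
[ 228.4 -114.   179.     0. ]
[ 227.9 -115.   179.     0.5]
[ 227.8 -115.   179.     0. ]
[ 227.6 -114.   179.    -0.5]
[ 226.8 -113.   179.    -0.5]
[ 226.4 -114.   180.     0. ]
```

Request:
move_arm:
  steps:
    - [0, 0, 0, 0, 0, 0.004, 0]
    - [0, 0, 0, 0, 0, 0.006, 0]
    - [0, 0, 0, -0.01, -0.002, 0.006, 0]
    - [0, 2, 0, -0.01, -0.003, 0.008, 0]
    - [0, 2, 0, -0.01, -0.003, 0.008, 0]

```text
clock: 14.6
eef_pos: [582.3, -56.2, 223.6]
tool_rot: [2.26, 0.241, 1.358]
force: [0.0, -0.1, 0.5]
width: 0.2
gripper_force: 0.0
```

Request:
move_arm:
  steps:
    - [0, 2, 0, -0.01, -0.003, 0.008, 0]
    - [0, 2, 0, -0.01, -0.003, 0.01, 0]
    - [0, 2, 0, -0.01, -0.003, 0.02, 0]
    - [0, 2, 0, -0.01, 0, 0.02, 0]
    - [0, 0, 0, -0.01, 0, 0.02, 0]

```text
clock: 15.1
eef_pos: [533.3, -65.0, 304.2]
tool_rot: [2.396, 0.268, 1.392]
force: [0.3, 0.0, 0.9]
width: -0.0
gripper_force: 0.0
```

```bash
python3 st.py; python3 fit.py; python3 an.py; python3 m.py
```

```text
15.1 [ 0.69  0.42 -1.22  2.38  1.67  0.94 -1.82] [533. -65. 304.] [2.4  0.27 1.39]
dir [ 0.63 -0.31 -0.71] yax [0.76 0.05 0.65]
[ 230.2 -114.   179.     0. ]
[ 229.5 -115.   179.     0.5]
[ 228.9 -113.   179.    -0.5]
[ 228.6 -114.   179.    -0.5]
[ 228.5 -115.   179.     0. ]
[ 228.1 -114.   180.     0. ]
scene valve_tip [623.0, -118.9, 88.4] 0.95 phi -179.6 r 92
scene spoke_mid [625.8, -145.6, 234.2] 0.74 phi -26.9 r 60
top valve_tip [622.9, -119.3, 94.7] 0.73 phi -179.3 r 86
top spoke_mid [626.4, -146.2, 234.5] 0.85 phi -27.3 r 61
scene [[], [([622.3, -118.1, 90.1], 0.66)], [([622.8, -115.9, 2.0], 0.78)]]
top [[([802.7, -127.5, -2.0], 0.72), ([622.8, -121.5, 180.9], 0.57)], [([622.7, -120.8, 94.4], 0.65)], [([621.6, -117.0, 3.1], 0.78), ([640.3, -366.9, -2.5], 0.56)]]
```

Both the spoke-edge fit and the networks put the valve within about 1° of the bottom. The hand is clear and the stand hasn't moved, so I'm handing in.

```bash
python3 -c "
from cell import ctrl; print(ctrl.finish_job())"
```

```text
the job is handed in; nothing more can be done
None
```

The wheel stands still with the valve at the very bottom (within about 1° by the cameras), the stand is where it was, the hand is clear, and the job was handed in at about 15 s of the 61 s allowed.

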